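# Copy a camera angle with a lockable bevel

## Task

Take the bevel gauge by its fin and press it snugly but gently into the corner of the fixed bracket, so that its stock lies along the bar, its nose is home and its blade folds flush onto the wall; then let go and press its lock button fully down. Carry the locked bevel to the other bracket and slide it along that bracket's bar until its nose presses gently on the end stop, so that its blade (never the gripper) pushes the swing arm open to the same angle, and leave it seated there, let go and at rest. Disturb nothing else.

Things in the scene. Friction and masses are not known exactly. Their poses are not given: they have to be found in the camera images.
- bevel: the bevel gauge, flat on the bench, 0.38 kg. Origin on its hinge axis at the underside. Its grey stock runs from the hinge along -x to x = -108 mm, 24 mm wide (y -12 to +12), 22 mm high; the +x end is a round nose around the hinge axis (12 mm radius, z 0 to 9 mm). The side y = -12 mm is the one to lay along a bar
- fin_top (a point): centre of the top of the black grip fin standing on the stock: 62 mm behind the hinge axis (-x), 66 mm up. Same axes as bevel. The fin is 14 mm wide in y, 46 mm long in x and 44 mm tall (z 22 to 66 mm): grip it from above across y with the fingertips above z 24 mm, clear of the 20 mm high brackets
- blade (a joint): opening angle of the bevel's steel blade (rad): 0 would be folded back along the stock, pi straight ahead; it opens on the stock's +y side. Blade 95 mm long from the hinge axis, 24 mm wide, at z 10 to 20 mm; friction 0.05 N m while unlocked. Its outer side, tangent to the nose, is the one that lies on the wall or swing arm
- blade_end (a point): point at the blade's tip on its outer side, mid height (z 15 mm); x points out along the blade away from the hinge, -y out of its outer side
- lock (a joint): travel of the bevel's lock button (m): 0 is up (unlocked), about 0.0053 fully down. It takes about 5 N to move and stays down by itself, clamping the blade firmly; 11 N bottoms it
- lock_top (a point): centre of the top of the round black lock button, 18 mm across, on the hinge axis, 38.5 mm above the bevel's underside when up
- corner: bar of the fixed bracket, aluminium, screwed down. Origin on the bench, where the bevel's hinge axis would lie when seated if the wall's face were 12 mm from it (the wall can be up to 18 mm nearer or farther); the bar's inner face is the plane y = -12 mm, from x -120 to +36 mm, 10 mm thick, 20 mm high. The seated bevel has the same axes
- corner_wall: second wall of the fixed bracket, at an angle to the bar, a camera (32 mm high) behind it. x points out along the wall, from x -7 to 115 mm, 20 mm high; the angle between it and the bar (82 to 105 degrees, measured as blade) is the one to copy. It is clamped on slotted feet, so its inner face lies anywhere from y = +6 to -30 mm of this origin (same as corner's): feel for it
- bracket: adjustable bracket: aluminium bar (inner face y = -12 mm, x -120 to +24 mm, 10 mm thick, 20 mm high) with a steel end stop 7 mm high, face at x = +12 mm. Origin on the bench on the swing arm's hinge axis, where the bevel's hinge axis lies when seated (nose on stop, stock on bar); the seated bevel has the same axes. Parallel to corner
- swing_arm (a joint): opening angle of the swing arm (rad), measured as blade; it starts more closed (1.05 to 1.25) than the angle to copy. It turns with a friction of 0.018 N m and stays where it is left
- swing_end (a point): outer end of the swing arm on its inner face, 115 mm from its hinge axis and 15 mm up; x points out along the arm. Its inner face (12 mm from the hinge axis, z 10 to 21 mm) is the one the blade pushes; a black camera (32 mm high) is behind it
- bottle: blue-capped glass reagent bottle, 52 mm across, 85 mm tall, origin at the centre of its underside; not to be disturbed
- tube_rack: blue rack with red-capped tubes, 52 by 104 mm, 60 mm tall, origin at the centre of its underside; not to be disturbed
- tip_box: white pipette-tip box with clear lid, 80 by 120 mm, 62 mm tall, origin at the centre of its underside; not to be disturbed
There are look-alikes about, which are no part of the job. Of the things that look like the corner, take the one that is farthest to the robot's right at the start.

How it is judged:
By the outcome, as a careful person would: the job done as asked, in the order asked, and still so for the second after the job is handed in, with the robot touching nothing.
It also fails if it takes over 72 s, if anything falls off the work surface, if the arm or the gripper's body presses on something with over 40 N, if the wrist force passes 120 N, or if a joint passes its speed limit or range.

## Robot

A 7-joint arm with a two-finger parallel gripper is mounted at the origin on the work surface. World frame = base frame: x ahead of the robot, y to its left, z up, the work surface at z = 0. Lengths are in mm, angles in degrees, forces in N, time in s.
With the tool pointing down it reaches from about 425 to 925 mm from the base axis. Payload 6.8 kg.
Tool frame: the origin (TCP) lies on the centre line of the jaws, within the pads' length; the fingertips stand 11 mm ahead of it and the grasp point (between the pads) lies 8 mm behind it (env.tcp_to_tips is the distance from the TCP to the fingertips, in mm); z points along the fingers, y is the line along which they close (so a half turn about z gives the same grasp; the last joint's range is limited). The gripper opens to 88 mm and grips with 3 to 60 N. Pads are 20 mm wide; open, the fingers measure 115 mm over their backs; the gripper's body (75 mm by 178 mm) begins 61 mm behind the grasp point.
Start: joints at [-70.48, 27.33, 1.283, 89.118, -0.659, 63.558, -4.761], TCP at [292.871, 608.172, 233.664] pointing down, gripper open.
Joint ranges: [-169.35, 169.35], [-19.33, 120.38], [-80.79, 83.38], [13.8, 139.57], [-78.32, 258.32], [9.67, 109.79], [-169.56, 169.56]. Speed limits (degrees/s): [136.94, 136.94, 180, 180, 180, 180, 180].

## Interface

Orientations are given as [roll, pitch, yaw] about the fixed x, y, z axes, in that order (R = Rz(yaw) Ry(pitch) Rx(roll)).
In Python, from workcell import env gives the robot as it stands. The module is installed in compiled form; this text tells all that it offers.
- The arm moves only by the tool send_rows, never from a script. Its argument "targets" is a list of rows, each an object with "dp": the shift along the tool's x, y, z in units of 0.03 m (1.0 is 0.03 m), a list of three; "angular": the turn, a rotation vector about the tool's x, y, z in units of 0.12 rad (1.0 is 0.12 rad), a list of three. In form: [{"dp": [x, y, z], "angular": [wx, wy, wz]}, ...]. A call has 1 to 10 rows; each row shifts and turns the commanded pose from where the row before left it, along the tool's axes as they then stand; what a row does not reach is not made up. A row lasts 1/12 s, in which the tool goes at most 41.7 mm and 7.16 degrees, less where a joint would pass 70% of its speed; a pose out of reach is approached as far as the arm can. A call with a number of a shift or a turn outside -1 to 1 is refused whole. A call with a gripper value outside its range is refused whole. "gripper" is the closure, from 0 (fully open) to 1 (shut), set as the call begins (left out, the last holds). The fingers move at their own pace and stop on an object; "newtons" is the grip in N (left out, the last holds). Time passes only in rows, so rows that do not move let the fingers close. It gives the time, the measured TCP pose, the force, the opening and the grip force at its end, in the units of the state.
- env.sense(): the state, without advancing time (a new reading comes with each control period).
- env.get_image(name): name is "scene" or "top" or "wrist"; returns a dict with "color" (480x640x3 uint8, blue, green, red), "fovy" (degrees; the focal length in pixels is half the picture's height over the tangent of half this angle, whatever the lens; pixels are square), "cx", "cy" (the principal point, pixels), "dist" ([k1, k2, p1, p2, k3] as OpenCV has them; the pictures are not rectified), "camera_from_world" (4x4, takes a point from world to camera coordinates); the wrist camera has in their place "T_tool_cam" (4x4, takes a point from camera to tool coordinates, whose origin is the TCP and whose axes are the flange's). Camera axes: x right, y down, z forward; pixel columns grow to the right and rows downward; lengths in mm; the calibration is good to about 2 mm. A picture is of the moment at which its call begins: read the wrist's pose just before it. There is no depth.
- env.job_done(): hands the job in; it is judged then, once.
The state is a dict: "t": time; "joint_positions": joint angles; "qd": joint speeds; "joint_efforts": joint torques, N m; "ee_pos": TCP position; "tcp_rot": TCP orientation; "force": force on the tool from outside, world axes, zero at the start; "torque": the same for the moment, N m; "gripper_width": finger opening in mm; "gripper_force": force on a finger pad.
Only numpy, scipy, OpenCV 4.12 (cv2) and the standard library are available. Lean on these libraries where they do the work, as an engineer would, in place of code of your own. Each camera call takes 0.05 s, during which the arm holds its last target. There are 200 camera calls.

## Working session

There is one attempt and no reset: what is moved stays moved. The work goes in short steps, Python scripts to look and compute and a tool call to move; the robot and the scene stay as the last step left them, time stands still between calls to the robot, and variables do not carry over. Pictures are saved under pics/ and viewed, at most 11 in all, crops included, and the job is handed in when it is done.

Besides the shell and the picture viewer there is one more tool, called by a JSON object that holds its "api" and its "payload". send_rows: Moves the arm, as the interface text tells. Shifts and turns lie within -1 to 1; 1 stands for 0.03 m of shift or 0.12 rad of turn. Its arguments: {"type":"object","properties":{"targets":{"type":"array","items":{"type":"object","properties":{"dp":{"type":"array","items":{"type":"number"}},"angular":{"type":"array","items":{"type":"number"}}}}},"gripper":{"type":"number"},"newtons":{"type":"number"}},"required":["targets"]}

```bash
ls; mkdir -p pics; python3 - <<'E'
from workcell import env
import cv2,numpy as np
print(env.sense())
for n in("scene","top","wrist"):
    d=env.get_image(n); cv2.imwrite(f"pics/{n}0.png",d["color"]); print(n,{k:(np.round(v,3).tolist() if k!="color" else v.shape) for k,v in d.items()})
E
```

```text
pics
{'t': 0.0, 'joint_positions': array([-70.47973522,  27.3746555 ,   1.27970281,  89.17657552,
        -0.65931692,  63.55971555,  -4.76209914]), 'qd': array([ 0.03779109,  0.13599406, -0.08328525, -0.03453959,  0.05422582,
       -0.0330907 ,  0.1372084 ]), 'joint_efforts': array([-1.00677735e-03, -5.82846701e+01,  1.53415650e+00, -2.72608316e+01,
       -5.43847599e-02,  1.69548823e-02,  1.62556112e-04]), 'ee_pos': array([292.62328651, 607.62746612, 232.70776727]), 'tcp_rot': array([-1.79896636e+02,  7.16634609e-03,  1.54286556e+02]), 'force': array([-0.06879639, -0.61573523, -0.72153511]), 'torque': array([0.0286013 , 0.00857413, 0.03142932]), 'gripper_force': 0.0, 'gripper_width': 88.01209250743238}
scene {'color': (480, 640, 3), 'fovy': 42.742, 'cx': 317.737, 'cy': 236.658, 'dist': [0.008, 0.0, 0.0, 0.0, 0.0], 'camera_from_world': [[-0.857, 0.515, -0.017, 506.461], [0.323, 0.512, -0.796, -137.985], [-0.402, -0.687, -0.605, 1783.343], [0.0, 0.0, 0.0, 1.0]]}
top {'color': (480, 640, 3), 'fovy': 42.341, 'cx': 327.189, 'cy': 238.468, 'dist': [-0.102, 0.0, 0.0, 0.0, 0.0], 'camera_from_world': [[0.011, -1.0, -0.002, -21.701], [-0.997, -0.011, -0.075, 610.615], [0.075, 0.003, -0.997, 1701.89], [0.0, 0.0, 0.0, 1.0]]}
wrist {'color': (480, 640, 3), 'fovy': 60.436, 'cx': 318.688, 'cy': 230.119, 'dist': [-0.052, 0.0, 0.0, 0.0, 0.0], 'T_tool_cam': [[0.001, -0.966, -0.26, 70.194], [1.0, 0.001, 0.001, 0.427], [-0.0, -0.26, 0.966, -151.393], [0.0, 0.0, 0.0, 1.0]]}
```

View pics/top0.png

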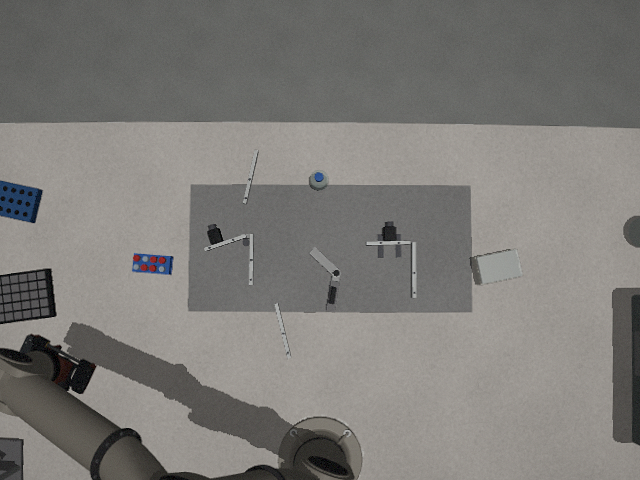

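View pics/scene0.png

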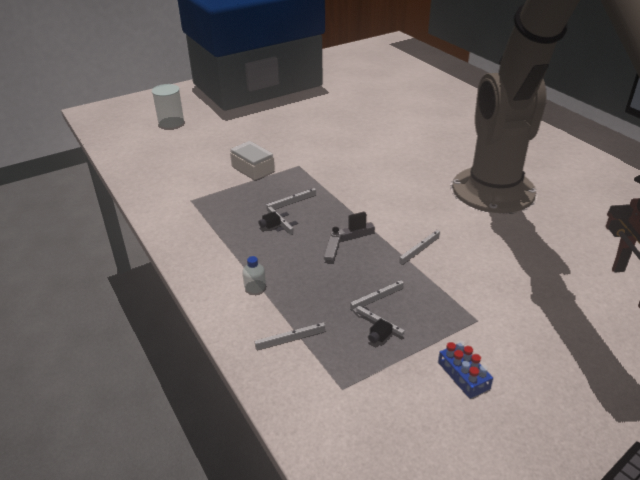

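The top view (image up = world +x, right = robot's right) shows:
- The bevel, with its hinge at (336,272), fin at (332,295) and blade tip at (313,252).
- An L-bracket on slotted feet at (414,243). It is the rightmost corner and has a camera at (390,230).
- The adjustable bracket at (250,237), with its swing arm reaching to (206,249).
- Loose look-alike bars at (250,178) and (282,330).
- The bottle at (318,180), tube rack at (152,264) and tip box at (497,266).

I choose the L at (414,243) as the corner.

```bash
cat > h.py <<'E'
from workcell import env
import cv2,numpy as np
from scipy.spatial.transform import Rotation as Ro
def rot(r): return Ro.from_euler('xyz',r,degrees=True)
def tool():
    s=env.sense(); T=np.eye(4); T[:3,:3]=rot(s['tcp_rot']).as_matrix(); T[:3,3]=s['ee_pos']; return T
def grab(n,fn=None):
    T=tool(); d=env.get_image(n)
    d['W']=T@np.array(d['T_tool_cam']) if n=='wrist' else np.linalg.inv(d['camera_from_world'])
    if fn: cv2.imwrite('pics/'+fn,d['color'])
    np.save('pics/last_%s.npy'%n,d,allow_pickle=True); return d
def K(d):
    f=d['color'].shape[0]/2/np.tan(np.radians(d['fovy'])/2); return np.array([[f,0,d['cx']],[0,f,d['cy']],[0,0,1]])
def ray(d,px,z):
    """pixels -> world points on plane z"""
    p=cv2.undistortPoints(np.float64(px).reshape(-1,1,2),K(d),np.array(d['dist'])).reshape(-1,2)
    v=np.c_[p,np.ones(len(p))]@d['W'][:3,:3].T; o=d['W'][:3,3]
    return o+v*((z-o[2])/v[:,2:])
def load(n): return np.load('pics/last_%s.npy'%n,allow_pickle=True).item()
def proj(d,P):
    M=np.linalg.inv(d['W']); P=np.float64(P).reshape(-1,3)
    return cv2.projectPoints(P,cv2.Rodrigues(M[:3,:3])[0],M[:3,3],K(d),np.array(d['dist']))[0].reshape(-1,2)
def shift(goal):
    """shift to a world goal, tool units"""
    T=tool(); return T[:3,:3].T@(np.array(goal)-T[:3,3])/30
E
python3 - <<'E'
from h import *
d=grab('top')
for n,px,z in [('hinge/lock',(336,272),38),('stock end',(331,303),60),('blade tip',(313,250),20),('corner bar far',(414,243),20),('bar near',(414.5,297),20),('wall end',(367,243),20),('br bar far',(250,235),20),('br near',(251,285),20),('arm end',(206,249),20),('bottle',(318,177),85),('rack',(152,264),60),('tip',(497,266),62),('cam c',(390,230),32),('cam b',(214,235),32),('bar1',(282,330),20)]:
    print(n,ray(d,px,z).round(0)[0])
c=d['color']; cr=cv2.resize(c[220:320,190:430],None,fx=3,fy=3,interpolation=cv2.INTER_CUBIC); cv2.imwrite('pics/crop.png',cr)
E
```

```text
hinge/lock [518. -40.  38.]
stock end [433. -27.  60.]
blade tip [578.  24.  20.]
corner bar far [ 601. -257.   20.]
bar near [ 451. -259.   20.]
wall end [ 600. -126.   20.]
br bar far [618. 201.  20.]
br near [479. 195.  20.]
arm end [578. 324.  20.]
bottle [773.  12.  85.]
rack [533. 464.  60.]
tip [ 538. -480.   62.]
cam c [ 636. -189.   32.]
cam b [616. 300.  32.]
bar1 [356. 107.  20.]
```

View pics/crop.png

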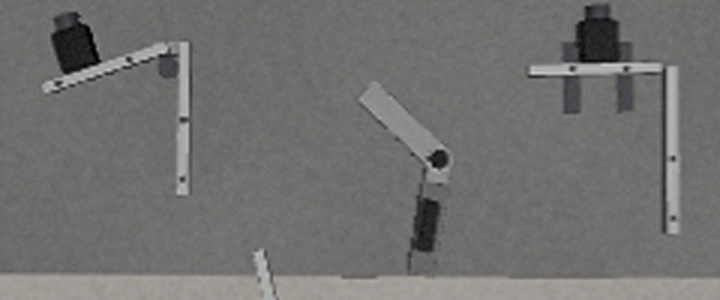

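The crop confirms the choice: an L with its wall on slotted feet at crop (600,68) and its bar at (672,150). The bevel's fin is at crop (427,225). I'll move to a pose that sees both the bevel and the corner.

{"api": "send_rows", "payload": {"targets": [{"dp":[0,0,0],"angular":[0,0,-0.93]},{"dp":[0,0,0],"angular":[0,0,-0.93]},{"dp":[0,0,0],"angular":[0,0,-0.93]},{"dp":[0,0,0],"angular":[0,0,-0.95]}]}}

```text
t: 0.53
ee_pos: [292.8, 608.0, 233.4]
tcp_rot: [-180.0, -0.0, -179.7]
force: [-0.8, -0.6, -0.2]
gripper_width: 87.4
gripper_force: 0.0
```

{"api": "send_rows", "payload": {"targets": [{"dp":[-0.52,-0.85,0],"angular":[0,0,0]},{"dp":[-0.52,-0.85,0],"angular":[0,0,0]},{"dp":[-0.52,-0.85,0],"angular":[0,0,0]},{"dp":[-0.52,-0.85,0],"angular":[0,0,0]},{"dp":[-0.52,-0.85,0],"angular":[0,0,0]},{"dp":[-0.52,-0.85,0],"angular":[0,0,0]},{"dp":[-0.52,-0.85,0],"angular":[0,0,0]},{"dp":[-0.52,-0.85,0],"angular":[0,0,0]},{"dp":[-0.52,-0.85,0],"angular":[0,0,0]},{"dp":[-0.52,-0.85,0],"angular":[0,0,0]}]}}

```text
t: 1.37
ee_pos: [449.4, 351.7, 233.6]
tcp_rot: [-180.0, -0.0, -180.0]
force: [0.5, -0.1, 0.2]
gripper_width: 88.2
gripper_force: 0.0
```

{"api": "send_rows", "payload": {"targets": [{"dp":[-0.1,-1,0],"angular":[0,0,0]},{"dp":[-0.1,-1,0],"angular":[0,0,0]},{"dp":[-0.1,-1,0],"angular":[0,0,0]},{"dp":[-0.1,-1,0],"angular":[0,0,0]},{"dp":[-0.1,-1,0],"angular":[0,0,0]},{"dp":[-0.1,-1,0],"angular":[0,0,0]},{"dp":[-0.1,-1,0],"angular":[0,0,0]},{"dp":[-0.1,-1,0],"angular":[0,0,0]},{"dp":[-0.1,-1,0],"angular":[0,0,0]},{"dp":[-0.1,-1,0],"angular":[0,0,0]}]}}

```text
t: 2.2
ee_pos: [478.7, 51.7, 233.7]
tcp_rot: [180.0, 0.0, 180.0]
force: [1.2, 0.5, 0.1]
gripper_width: 87.5
gripper_force: 0.0
```

{"api": "send_rows", "payload": {"targets": [{"dp":[-0.1,-1,0],"angular":[0,0,0]},{"dp":[-0.1,-1,0],"angular":[0,0,0]},{"dp":[-0.1,-1,0],"angular":[0,0,0]},{"dp":[-0.1,-1,0],"angular":[0,0,0]},{"dp":[-0.1,-1,0],"angular":[0,0,0]},{"dp":[0,0,0],"angular":[0,0,0]},{"dp":[0,0,0],"angular":[0,0,0]},{"dp":[0,0,0],"angular":[0,0,0]}]}}

```text
t: 2.87
ee_pos: [493.7, -96.2, 233.5]
tcp_rot: [180.0, -0.0, -180.0]
force: [-0.7, 0.8, 0.3]
gripper_width: 87.7
gripper_force: 0.0
```

```bash
python3 - <<'E'
from h import *
d=grab('wrist','w1.png'); s=env.sense(); print(s['t'],s['ee_pos'],s['tcp_rot'],s['joint_positions'],s['force'])
E
```

```text
2.9167 [493.79764114 -95.57948983 233.48473958] [ 1.79967116e+02 -2.02426104e-02 -1.79914147e+02] [-10.35778055  11.05077231  16.31507399 113.16806429  -3.74801366
  56.29597095  97.83940328] [ 0.06824406 -0.48942096  0.08124325]
```

View pics/w1.png

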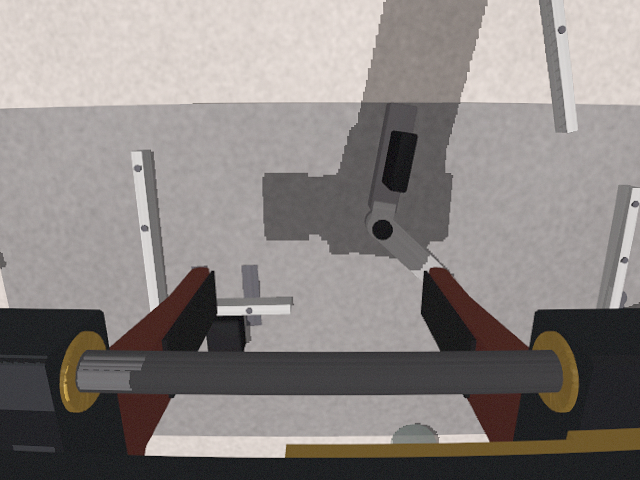

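The wrist view shows the fin at (400,160), lock button at (382,229), corner bar running from (139,151) to (158,308), wall at (255,307), and bracket bar at the right edge near (628,190).

```bash
python3 - <<'E'
from h import *
d=load('wrist'); c=d['color']; g=cv2.cvtColor(c,cv2.COLOR_BGR2GRAY)
m=(g<34).astype(np.uint8)*255; m[:100]=0;m[250:]=0;m[:,:340]=0;m[:,460:]=0
cs=cv2.findContours(m,cv2.RETR_EXTERNAL,cv2.CHAIN_APPROX_NONE)[0]
for q in cs:
    if cv2.contourArea(q)>50: print(cv2.contourArea(q),cv2.approxPolyDP(q,2,True).reshape(-1,2).tolist(),[np.round(v,1).tolist() if not isinstance(v,float) else v for v in cv2.minEnclosingCircle(q)])
def seg(x0,y0,x1,y1): 
    return c[y0,x0:x1].mean(1).astype(int).tolist() if y0==y1 else 0
print(g[160,385:420].tolist()); print('stock row195',g[205,360:410].tolist()); print('stock row115',g[118,375:430].tolist())
for r in (165,200,240,280,300): print(r,g[r,120:180].tolist())
E
```

```text
267.5 [[380, 220], [374, 224], [373, 232], [378, 238], [386, 238], [392, 231], [387, 221]] [[382.3, 229.2], 9.84688663482666]
1413.0 [[392, 131], [382, 181], [390, 189], [404, 191], [416, 135]] [[399.8, 160.6], 30.651105880737305]
[71, 17, 11, 24, 15, 18, 23, 26, 23, 8, 23, 24, 21, 29, 30, 28, 26, 27, 27, 19, 21, 26, 24, 15, 28, 25, 22, 42, 84, 95, 95, 93, 96, 93, 92]
stock row195 [95, 94, 99, 99, 98, 98, 99, 93, 78, 69, 67, 79, 76, 102, 114, 110, 109, 108, 114, 108, 112, 110, 112, 114, 112, 109, 109, 110, 109, 109, 110, 110, 107, 111, 109, 109, 84, 81, 98, 96, 94, 93, 94, 92, 93, 92, 93, 92, 93, 89]
stock row115 [91, 94, 95, 95, 96, 96, 97, 99, 95, 70, 69, 66, 70, 79, 84, 82, 83, 83, 83, 86, 82, 81, 83, 83, 83, 84, 87, 83, 84, 84, 83, 84, 80, 81, 82, 83, 81, 83, 82, 81, 87, 95, 93, 94, 97, 95, 96, 94, 91, 93, 92, 89, 86, 88, 91]
165 [157, 153, 159, 160, 160, 161, 161, 161, 158, 160, 161, 159, 198, 219, 199, 154, 137, 115, 134, 160, 173, 173, 205, 128, 107, 109, 111, 112, 113, 109, 111, 112, 94, 89, 108, 165, 163, 163, 167, 164, 164, 166, 164, 163, 165, 165, 163, 165, 167, 168, 168, 
[... 542 characters left out ...]
 115, 108, 94, 86, 144, 166, 163, 163, 164, 166, 165, 165, 163, 163, 160, 164, 159, 160, 157, 158, 160, 162]
280 [160, 159, 161, 158, 159, 160, 157, 156, 155, 156, 158, 159, 162, 161, 161, 163, 161, 159, 161, 161, 161, 157, 154, 150, 154, 152, 188, 219, 217, 217, 217, 214, 213, 213, 216, 206, 136, 107, 112, 112, 111, 112, 112, 114, 98, 86, 141, 161, 159, 162, 162, 162, 159, 161, 159, 161, 161, 163, 158, 161]
300 [156, 155, 159, 160, 162, 163, 164, 164, 163, 161, 159, 157, 154, 152, 153, 153, 156, 155, 156, 156, 156, 156, 158, 159, 159, 159, 157, 154, 159, 226, 218, 218, 216, 216, 213, 211, 213, 213, 192, 103, 111, 117, 114, 105, 69, 43, 53, 46, 49, 46, 50, 50, 44, 43, 51, 43, 49, 50, 45, 47]
```

```bash
python3 - <<'E'
from h import *
d=load('wrist')
P=ray(d,[(143.0,165),(147,200),(151.7,240),(156.4,280),(158.9,300)],20); f=np.polyfit(P[:,0],P[:,1],1); print('bar inner',P.round(1).tolist(),'yaw',np.degrees(np.arctan(f[0])))
print('bar near end',ray(d,[(139,151)],20).round(1))
q=ray(d,[(372.9,205),(396.2,205),(388.5,118),(415.8,118)],22); print('stock',q.round(1).tolist())
print('yaw',[np.degrees(np.arctan2(*(q[i]-q[i+2])[1::-1])).round(2) for i in (0,1)])
print('lock',ray(d,[(382.3,229)],38.5).round(1)); print('fin top',ray(d,[(392,131),(416.5,135),(404.5,191)],66).round(1))
E
```

```text
bar inner [[462.2, -252.0, 20.0], [493.8, -251.6, 20.0], [531.7, -251.2, 20.0], [571.5, -251.0, 20.0], [592.4, -250.8, 20.0]] yaw 0.5224113684371315
bar near end [[ 449.9 -254.3   20. ]]
stock [[498.1, -47.1, 22.0], [498.0, -26.1, 22.0], [422.2, -36.3, 22.0], [422.1, -12.8, 22.0]]
yaw [np.float64(-8.15), np.float64(-9.92)]
lock [[516.  -40.4  38.5]]
fin top [[432.  -40.5  66. ]
 [434.8 -21.7  66. ]
 [477.8 -28.6  66. ]]
```

{"api": "send_rows", "payload": {"targets": [{"dp":[0.43,0.713,0.3],"angular":[0,0,0]},{"dp":[0.43,0.713,0.3],"angular":[0,0,0]},{"dp":[0.43,0.713,0.4],"angular":[0,0,0]},{"dp":[0,0,1],"angular":[0,0,0.66]},{"dp":[0,0,1],"angular":[0,0,0.65]},{"dp":[0,0,1],"angular":[0,0,0]},{"dp":[0,0,1],"angular":[0,0,0]},{"dp":[0,0,1],"angular":[0,0,0]},{"dp":[0,0,0.4],"angular":[0,0,0]},{"dp":[0,0,0],"angular":[0,0,0]}], "gripper": 0.4}}

```text
t: 3.75
ee_pos: [452.9, -31.1, 39.1]
tcp_rot: [-180.0, -0.3, 171.2]
force: [-0.0, -0.8, -0.0]
gripper_width: 52.8
gripper_force: 0.0
```

```bash
python3 - <<'E'
from h import *
d=grab('wrist','w2.png'); s=env.sense(); print(s['t'],s['ee_pos'],s['tcp_rot'],s['force'],s['gripper_width'])
E
```

```text
3.8 [454.1025439  -31.40430129  40.65719652] [-179.98608059   -0.18155981  171.11716527] [0.52891718 0.04639838 0.7547581 ] 52.38378978033716
```

View pics/w2.png

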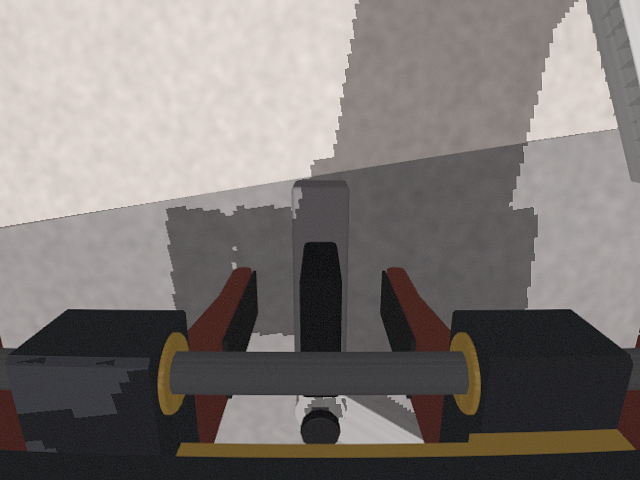

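The fin (320,300) is centred between the fingers and square to the jaws, with the lock at (320,427). I'll close and lift.

{"api": "send_rows", "payload": {"targets": [{"dp":[0,0,0],"angular":[0,0,0]},{"dp":[0,0,0],"angular":[0,0,0]},{"dp":[0,0,0],"angular":[0,0,0]},{"dp":[0,0,0],"angular":[0,0,0]},{"dp":[0,0,0],"angular":[0,0,0]},{"dp":[0,0,0],"angular":[0,0,0]}], "gripper": 1, "newtons": 35}}

```text
t: 4.3
ee_pos: [455.5, -32.5, 42.1]
tcp_rot: [180.0, 0.1, 171.0]
force: [-0.6, 4.0, 2.9]
gripper_width: 16.3
gripper_force: 1.6
```

```bash
python3 - <<'E'
from h import *
s=env.sense(); print(s['t'],s['ee_pos'],s['tcp_rot'],s['force'],s['torque'],s['gripper_width'],s['gripper_force'])
E
```

```text
4.3 [455.50654903 -32.52836147  42.12025723] [1.79974935e+02 5.50150299e-02 1.70990562e+02] [-0.64579513  3.97532552  2.89552746] [ 0.78684645 -0.09801505  0.08663227] 16.30861985728115 1.6084512323141098
```

{"api": "send_rows", "payload": {"targets": [{"dp":[0,0,0],"angular":[0,0,0]},{"dp":[0,0,-0.2],"angular":[0,0,0]},{"dp":[0,0,-0.2],"angular":[0,0,0]},{"dp":[0,0,0],"angular":[0,0,-0.2]},{"dp":[0,0,0],"angular":[0,0,-0.4]},{"dp":[0,0,0],"angular":[0,0,-0.4]},{"dp":[0,0,0],"angular":[0,0,-0.38]}]}}

```text
t: 4.88
ee_pos: [454.9, -32.8, 53.7]
tcp_rot: [-180.0, -0.0, -179.3]
force: [-0.5, -0.0, -4.2]
gripper_width: 13.9
gripper_force: 35.0
```

{"api": "send_rows", "payload": {"targets": [{"dp":[0.04,-0.2,0],"angular":[0,0,0]},{"dp":[0.06,-0.5,0],"angular":[0,0,0]},{"dp":[0.08,-0.8,0],"angular":[0,0,0]},{"dp":[0.08,-0.9,0],"angular":[0,0,0]},{"dp":[0.08,-0.9,0],"angular":[0,0,0]},{"dp":[0.08,-0.9,0],"angular":[0,0,0]},{"dp":[0.08,-0.9,0],"angular":[0,0,0]},{"dp":[0.08,-0.8,0],"angular":[0,0,0]},{"dp":[0,-0.45,0],"angular":[0,0,0]},{"dp":[0,-0.2,0],"angular":[0,0,0]}]}}

```text
t: 5.72
ee_pos: [438.4, -232.6, 53.7]
tcp_rot: [-179.9, -0.0, -179.8]
force: [-0.6, 0.7, -4.8]
gripper_width: 13.9
gripper_force: 35.0
```

{"api": "send_rows", "payload": {"targets": [{"dp":[0,0,0],"angular":[0,0,0]},{"dp":[0,0,0],"angular":[0,0,0]}]}}

```text
t: 5.88
ee_pos: [439.1, -228.7, 53.5]
tcp_rot: [180.0, -0.0, -179.5]
force: [-0.3, 0.6, -3.6]
gripper_width: 13.7
gripper_force: 35.0
```

```bash
python3 - <<'E'
from h import *
d=grab('wrist','w3.png'); s=env.sense(); print(s['t'],s['ee_pos'],s['tcp_rot'],s['force'],s['torque'],s['gripper_width'],s['gripper_force'])
t=grab('top')
cv2.imwrite('pics/w3b.png',np.vstack([d['color'][:300],np.resize(cv2.resize(t['color'][220:320,300:460],(640,400))[:300],(300,640,3))]))
E
```

```text
5.9333 [ 439.3083367  -228.05556763   53.44799227] [ 1.79946468e+02 -3.20455463e-02 -1.79461570e+02] [-0.4222744 -0.7073553 -4.1943067] [ 0.05404139  0.04227328 -0.02096499] 13.71593405275306 34.9943733215332
```

View pics/w3b.png

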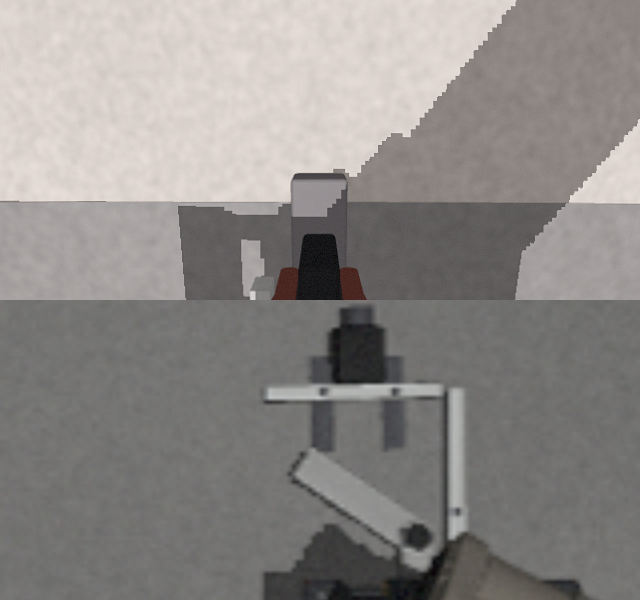

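The blade tip is at lower-panel (303,462), well short of the wall, and the stock runs parallel to the bar with a gap of roughly 11 mm. I'll lower to the bench.

{"api": "send_rows", "payload": {"targets": [{"dp":[0,0,0.12],"angular":[0,0,0]},{"dp":[0,0,0.12],"angular":[0,0,0]},{"dp":[0,0,0.12],"angular":[0,0,0]},{"dp":[0,0,0.02],"angular":[0,0,0]},{"dp":[0,0,0],"angular":[0,0,0]},{"dp":[0,0,0],"angular":[0,0,0]}]}}

```text
t: 6.48
ee_pos: [439.3, -229.2, 42.0]
tcp_rot: [180.0, -0.0, -179.5]
force: [0.1, 0.6, -4.5]
gripper_width: 13.7
gripper_force: 35.0
```

{"api": "send_rows", "payload": {"targets": [{"dp":[0,-0.08,0],"angular":[0,0,0]},{"dp":[0,-0.08,0],"angular":[0,0,0]},{"dp":[0,-0.08,0],"angular":[0,0,0]},{"dp":[0,0,0],"angular":[0,0,0]},{"dp":[0,0,0],"angular":[0,0,0]}]}}

```text
t: 6.9
ee_pos: [439.4, -236.8, 42.3]
tcp_rot: [-180.0, 0.0, -179.6]
force: [0.1, -0.4, -4.0]
gripper_width: 14.1
gripper_force: 35.0
```

{"api": "send_rows", "payload": {"targets": [{"dp":[0,-0.04,0],"angular":[0,0,0]},{"dp":[0,-0.04,0],"angular":[0,0,0]},{"dp":[0,0,0],"angular":[0,0,0]}]}}

```text
t: 7.15
ee_pos: [439.5, -239.2, 42.3]
tcp_rot: [-180.0, 0.0, -179.5]
force: [-0.1, 0.1, -3.9]
gripper_width: 13.8
gripper_force: 35.0
```

{"api": "send_rows", "payload": {"targets": [{"dp":[0,-0.03,0],"angular":[0,0,0]},{"dp":[0,0,0],"angular":[0,0,0]},{"dp":[0,0,0],"angular":[0,0,0]}]}}

```text
t: 7.4
ee_pos: [439.5, -239.8, 42.2]
tcp_rot: [180.0, -0.0, -179.5]
force: [-0.1, 0.0, -4.1]
gripper_width: 13.8
gripper_force: 35.0
```

```bash
python3 - <<'E'
from h import *
s=env.sense(); print(s['t'],s['ee_pos'],s['tcp_rot'],s['force'],s['torque'])
E
```

```text
7.4 [ 439.46991268 -239.82845971   42.24332038] [ 1.79998924e+02 -6.50658968e-04 -1.79525414e+02] [-0.11420615  0.0129387  -4.05905709] [ 0.01812364  0.06884989 -0.04733424]
```

{"api": "send_rows", "payload": {"targets": [{"dp":[0,-0.02,0],"angular":[0,0,0]},{"dp":[0,-0.02,0],"angular":[0,0,0]},{"dp":[0,0,0],"angular":[0,0,0]}]}}

```text
t: 7.65
ee_pos: [439.5, -240.6, 42.2]
tcp_rot: [180.0, -0.0, -179.5]
force: [0.5, 2.1, -3.4]
gripper_width: 14.1
gripper_force: 35.0
```

{"api": "send_rows", "payload": {"targets": [{"dp":[0,-0.02,0],"angular":[0,0,0]},{"dp":[0,0,0],"angular":[0,0,0]}]}}

```text
t: 7.82
ee_pos: [439.5, -240.7, 42.2]
tcp_rot: [179.9, -0.0, -179.5]
force: [0.2, 3.5, -0.9]
gripper_width: 13.5
gripper_force: 35.0
```

{"api": "send_rows", "payload": {"targets": [{"dp":[0,-0.02,0],"angular":[0,0,0]},{"dp":[0,0,0],"angular":[0,0,0]}]}}

```text
t: 7.98
ee_pos: [439.5, -240.8, 42.2]
tcp_rot: [179.9, -0.0, -179.5]
force: [-0.5, 6.9, 0.7]
gripper_width: 14.1
gripper_force: 35.0
```

{"api": "send_rows", "payload": {"targets": [{"dp":[0,0.03,0],"angular":[0,0,0]},{"dp":[-0.2,0,0],"angular":[0,0,0]},{"dp":[-0.3,0,0],"angular":[0,0,0]},{"dp":[-0.3,0,0],"angular":[0,0,0]},{"dp":[-0.3,0,0],"angular":[0,0,0]},{"dp":[-0.3,0,0],"angular":[0,0,0]},{"dp":[-0.3,0,0],"angular":[0,0,0]},{"dp":[-0.2,0,0],"angular":[0,0,0]},{"dp":[0,0,0],"angular":[0,0,0]}]}}

```text
t: 8.73
ee_pos: [491.8, -240.3, 41.6]
tcp_rot: [179.8, -0.5, -179.6]
force: [-11.8, 4.3, 8.8]
gripper_width: 13.9
gripper_force: 35.0
```

```bash
python3 - <<'E'
from h import *
s=env.sense(); print(s['t'],s['ee_pos'],s['tcp_rot'],s['force'],s['torque'])
E
```

```text
8.7333 [ 491.84149995 -240.3093364    41.60323663] [ 179.83862859   -0.5258542  -179.61288127] [-11.81445305   4.28167863   8.79825837] [ 0.87744055  3.08716999 -0.06074382]
```

```bash
python3 - <<'E'
from h import *
t=grab('top'); s=grab('scene')
c=[proj(s,[580,-190,15])[0].astype(int)][0]; print(c)
b=s['color'][c[1]-50:c[1]+50,c[0]-80:c[0]+80]
cv2.imwrite('pics/v4.png',np.vstack([cv2.resize(t['color'][220:295,340:460],(640,400),interpolation=cv2.INTER_CUBIC)[:280],cv2.resize(b,(512,320),interpolation=cv2.INTER_CUBIC)[:,:].copy() if 0 else cv2.copyMakeBorder(cv2.resize(b,(512,320),interpolation=cv2.INTER_CUBIC),0,0,0,128,cv2.BORDER_CONSTANT)]))
E
```

```text
[285 214]
```

View pics/v4.png

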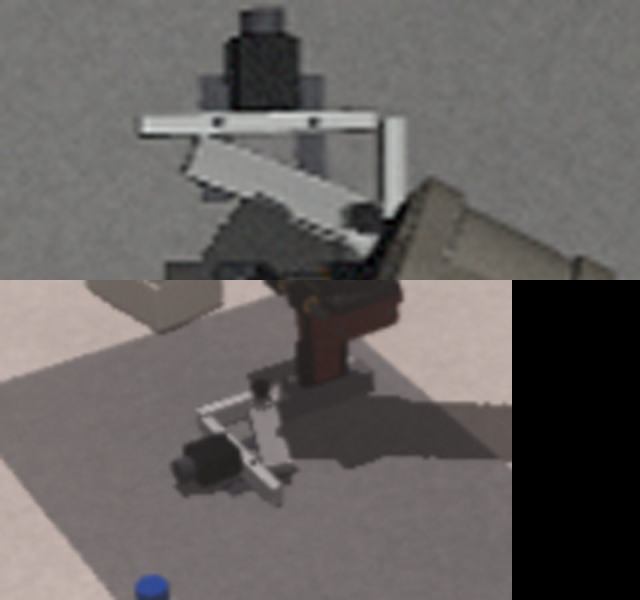

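The blade tip sits at panel (200,138) against the wall's inner face, with the blade partly folded to about 112°. The nose is still about 30 mm short. The tool pitched nose-down, so the nose is probably digging into the bench; I'll ease back and up a little, then go on more slowly.

{"api": "send_rows", "payload": {"targets": [{"dp":[0.15,0,0],"angular":[0,0,0]},{"dp":[0,0,-0.04],"angular":[0,0,0]},{"dp":[0,0,0],"angular":[0,0,0]}]}}

```text
t: 9.08
ee_pos: [491.4, -240.3, 43.1]
tcp_rot: [179.9, -0.1, -179.5]
force: [-1.5, 4.1, -3.1]
gripper_width: 13.6
gripper_force: 35.0
```

{"api": "send_rows", "payload": {"targets": [{"dp":[-0.06,0,0],"angular":[0,0,0]},{"dp":[-0.06,0,0],"angular":[0,0,0]},{"dp":[0,0,0],"angular":[0,0,0]}]}}

```text
t: 9.33
ee_pos: [494.3, -240.3, 42.8]
tcp_rot: [179.9, -0.2, -179.5]
force: [-3.3, 4.6, -3.3]
gripper_width: 14.2
gripper_force: 35.0
```

{"api": "send_rows", "payload": {"targets": [{"dp":[-0.06,0,0],"angular":[0,0,0]},{"dp":[-0.06,0,0],"angular":[0,0,0]},{"dp":[0,0,0],"angular":[0,0,0]}]}}

```text
t: 9.58
ee_pos: [497.9, -240.3, 42.6]
tcp_rot: [179.9, -0.2, -179.5]
force: [-3.1, 4.2, -4.6]
gripper_width: 14.1
gripper_force: 35.0
```

```bash
python3 - <<'E'
from h import *
s=env.sense(); print(s['t'],s['ee_pos'],s['tcp_rot'],s['force'],s['torque'])
t=load('top')
for n,p,z in [('tip',(377.5,245.7),20),('lock',(408.4,260.3),38.5),('wall inner L',(340+140/5.33,220+133/5.33),20),('wall inner R',(340+375/5.33,220+130/5.33),20),('foot',(396.3,250),5),('foot',(401,250),5),('footend',(398,220+170/5.33),5),('foot2 end',(380,220+202/5.33),5)]: print(n,ray(t,p,z).round(1))
E
```

```text
9.5833 [ 497.85463568 -240.26080535   42.64189949] [ 179.92833136   -0.19859584 -179.52680022] [-3.11684482  4.18328178 -4.5886835 ] [ 1.03017348  0.86204171 -0.18976224]
tip [[ 592.4 -155.4   20. ]]
lock [[ 551.8 -239.4   38.5]]
wall inner L [[ 594.1 -124.    20. ]]
wall inner R [[ 597.  -247.2   20. ]]
foot [[ 581.8 -209.5    5. ]]
foot [[ 582.  -222.8    5. ]]
footend [[ 576.5 -214.4    5. ]]
foot2 end [[ 559.1 -163.8    5. ]]
```

{"api": "send_rows", "payload": {"targets": [{"dp":[-0.1,0,0],"angular":[0,0,0]},{"dp":[-0.1,0,0],"angular":[0,0,0]},{"dp":[-0.1,0,0],"angular":[0,0,0]},{"dp":[-0.1,0,0],"angular":[0,0,0]},{"dp":[-0.1,0,0],"angular":[0,0,0]},{"dp":[-0.1,0,0],"angular":[0,0,0]},{"dp":[0,0,0],"angular":[0,0,0]}]}}

```text
t: 10.17
ee_pos: [516.5, -240.1, 42.7]
tcp_rot: [179.9, -0.1, -179.5]
force: [-1.3, 3.9, -5.2]
gripper_width: 14.1
gripper_force: 35.0
```

{"api": "send_rows", "payload": {"targets": [{"dp":[-0.04,0,0],"angular":[0,0,0]},{"dp":[-0.04,0,0],"angular":[0,0,0]},{"dp":[0,0,0],"angular":[0,0,0]}]}}

```text
t: 10.42
ee_pos: [518.5, -240.1, 42.8]
tcp_rot: [179.9, -0.1, -179.5]
force: [-3.5, 5.1, -4.6]
gripper_width: 13.5
gripper_force: 35.0
```

{"api": "send_rows", "payload": {"targets": [{"dp":[0,0,0.03],"angular":[0,0,0]},{"dp":[0,0,0.02],"angular":[0,0,0]},{"dp":[0,0,0],"angular":[0,0,0]}]}}

```text
t: 10.67
ee_pos: [519.2, -240.1, 42.0]
tcp_rot: [179.9, -0.1, -179.5]
force: [-2.2, 5.5, -0.1]
gripper_width: 13.9
gripper_force: 35.0
```

{"api": "send_rows", "payload": {"targets": [{"dp":[-0.03,0,0],"angular":[0,0,0]},{"dp":[-0.03,0,0],"angular":[0,0,0]},{"dp":[0,0,0],"angular":[0,0,0]}]}}

```text
t: 10.92
ee_pos: [519.5, -240.1, 41.7]
tcp_rot: [179.9, -0.2, -179.5]
force: [-6.1, 5.2, 2.5]
gripper_width: 13.9
gripper_force: 35.0
```

{"api": "send_rows", "payload": {"targets": [{"dp":[-0.03,0,0],"angular":[0,0,0]},{"dp":[0,0,0],"angular":[0,0,0]}]}}

```text
t: 11.08
ee_pos: [519.7, -240.2, 41.6]
tcp_rot: [179.9, -0.3, -179.5]
force: [-8.0, 5.4, 4.1]
gripper_width: 13.6
gripper_force: 35.0
```

```bash
python3 - <<'E'
from h import *
s=env.sense(); print(s['t'],s['ee_pos'],s['tcp_rot'],s['force'],s['torque'])
E
```

```text
11.0833 [ 519.73424985 -240.16990636   41.64954691] [ 179.9014455    -0.29752562 -179.5467721 ] [-7.96404764  5.41323211  4.11952816] [ 1.19962671  2.182562   -0.17524983]
```

{"api": "send_rows", "payload": {"targets": [{"dp":[0.04,0,-0.04],"angular":[0,0,0]},{"dp":[0,0,0],"angular":[0,0,0]},{"dp":[-0.03,0,0],"angular":[0,0,0]},{"dp":[-0.03,0,0],"angular":[0,0,0]},{"dp":[0,0,0],"angular":[0,0,0]}]}}

```text
t: 11.5
ee_pos: [521.8, -240.1, 42.6]
tcp_rot: [179.9, -0.1, -179.5]
force: [-3.1, 4.2, -4.2]
gripper_width: 13.6
gripper_force: 35.0
```

{"api": "send_rows", "payload": {"targets": [{"dp":[-0.03,0,0],"angular":[0,0,0]},{"dp":[0,0,0],"angular":[0,0,0]},{"dp":[0,0,0],"angular":[0,0,0]}]}}

```text
t: 11.75
ee_pos: [522.7, -240.1, 42.6]
tcp_rot: [179.9, -0.1, -179.5]
force: [-3.5, 4.5, -3.7]
gripper_width: 13.7
gripper_force: 35.0
```

```bash
python3 - <<'E'
from h import *
s=env.sense(); print(s['t'],s['ee_pos'],s['tcp_rot'],s['force'],s['torque'])
t=grab('top')
cv2.imwrite('pics/v5.png',cv2.resize(t['color'][225:285,350:430],(800,600),interpolation=cv2.INTER_CUBIC))
E
```

```text
11.75 [ 522.706593   -240.12163464   42.61194787] [ 1.79942659e+02 -1.35238585e-01 -1.79527241e+02] [-3.46499431  4.48810259 -3.72167344] [ 1.03638622  0.96397153 -0.20833665]
```

View pics/v5.png

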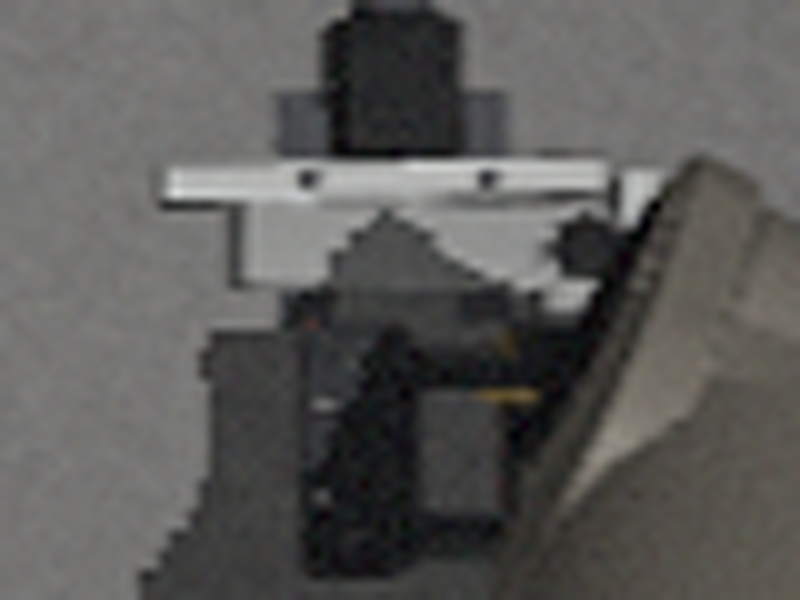

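The blade (240–590, 205–285) is nearly parallel to the wall, with a slim dark gap at the hinge end near (560,195). The earlier stop was bench friction, so I'll keep pressing while held slightly off the bench.

{"api": "send_rows", "payload": {"targets": [{"dp":[-0.03,0,0],"angular":[0,0,0]},{"dp":[0,0,0],"angular":[0,0,0]}]}}

```text
t: 11.97
ee_pos: [523.6, -240.1, 42.6]
tcp_rot: [179.9, -0.1, -179.5]
force: [-4.3, 3.6, -3.5]
gripper_width: 13.8
gripper_force: 35.0
```

{"api": "send_rows", "payload": {"targets": [{"dp":[-0.03,0,0],"angular":[0,0,0]},{"dp":[0,0,0],"angular":[0,0,0]}]}}

```text
t: 12.13
ee_pos: [524.4, -240.1, 42.6]
tcp_rot: [179.9, -0.1, -179.5]
force: [-3.4, 4.1, -2.9]
gripper_width: 13.7
gripper_force: 35.0
```

{"api": "send_rows", "payload": {"targets": [{"dp":[-0.03,0,0],"angular":[0,0,0]},{"dp":[0,0,0],"angular":[0,0,0]}]}}

```text
t: 12.3
ee_pos: [525.4, -240.1, 42.6]
tcp_rot: [179.9, -0.1, -179.5]
force: [-3.6, 5.3, -3.7]
gripper_width: 13.6
gripper_force: 35.0
```

{"api": "send_rows", "payload": {"targets": [{"dp":[-0.03,0,0],"angular":[0,0,0]},{"dp":[0,0,0],"angular":[0,0,0]}]}}

```text
t: 12.47
ee_pos: [526.3, -240.1, 42.6]
tcp_rot: [179.9, -0.1, -179.5]
force: [-3.6, 3.7, -3.4]
gripper_width: 13.5
gripper_force: 35.0
```

{"api": "send_rows", "payload": {"targets": [{"dp":[-0.03,0,0],"angular":[0,0,0]},{"dp":[0,0,0],"angular":[0,0,0]}]}}

```text
t: 12.63
ee_pos: [526.5, -240.1, 42.5]
tcp_rot: [179.9, -0.2, -179.5]
force: [-5.3, 4.9, -2.6]
gripper_width: 14.2
gripper_force: 35.0
```

{"api": "send_rows", "payload": {"targets": [{"dp":[-0.03,0,0],"angular":[0,0,0]},{"dp":[0,0,0],"angular":[0,0,0]}]}}

```text
t: 12.8
ee_pos: [526.5, -240.1, 42.5]
tcp_rot: [179.9, -0.3, -179.6]
force: [-6.6, 4.4, 0.3]
gripper_width: 13.9
gripper_force: 35.0
```

{"api": "send_rows", "payload": {"targets": [{"dp":[-0.03,0,0],"angular":[0,0,0]},{"dp":[0,0,0],"angular":[0,0,0]}]}}

```text
t: 12.97
ee_pos: [526.7, -240.1, 42.5]
tcp_rot: [179.9, -0.4, -179.6]
force: [-9.9, 5.0, 1.8]
gripper_width: 13.8
gripper_force: 35.0
```

{"api": "send_rows", "payload": {"targets": [{"dp":[-0.03,0,0],"angular":[0,0,0]},{"dp":[0,0,0],"angular":[0,0,0]}]}}

```text
t: 13.13
ee_pos: [526.7, -240.1, 42.4]
tcp_rot: [179.9, -0.5, -179.6]
force: [-12.0, 5.0, 4.3]
gripper_width: 14.0
gripper_force: 35.0
```

{"api": "send_rows", "payload": {"targets": [{"dp":[0.06,0,0],"angular":[0,0,0]},{"dp":[0,0,0.03],"angular":[0,0,0]},{"dp":[0,0,0.03],"angular":[0,0,0]},{"dp":[0,0,0],"angular":[0,0,0]}]}}

```text
t: 13.47
ee_pos: [526.7, -240.1, 41.7]
tcp_rot: [179.9, -0.3, -179.6]
force: [-9.6, 5.8, 10.0]
gripper_width: 13.7
gripper_force: 35.0
```

{"api": "send_rows", "payload": {"targets": [{"dp":[-0.04,0,0],"angular":[0,0,0]},{"dp":[-0.03,0,0],"angular":[0,0,0]},{"dp":[0,0,0],"angular":[0,0,0]}]}}

```text
t: 13.72
ee_pos: [526.8, -240.1, 41.6]
tcp_rot: [179.8, -0.5, -179.6]
force: [-15.0, 7.2, 13.8]
gripper_width: 13.8
gripper_force: 35.0
```

```bash
python3 - <<'E'
from h import *
s=env.sense(); print(s['t'],s['ee_pos'],s['tcp_rot'],s['force'],s['torque'])
E
```

```text
13.7167 [ 526.80340396 -240.12575125   41.60596181] [ 179.84716214   -0.48293893 -179.58283407] [-14.96232855   7.21730025  13.79359097] [ 1.60990684  3.46152837 -0.08578345]
```

{"api": "send_rows", "payload": {"targets": [{"dp":[0.07,0,0],"angular":[0,0,0]},{"dp":[0.06,0.02,-0.02],"angular":[0,0,0]},{"dp":[0,0,0],"angular":[0,0,0]}]}}

```text
t: 13.97
ee_pos: [526.5, -240.1, 42.0]
tcp_rot: [180.0, -0.1, -179.5]
force: [-4.4, 3.7, 0.1]
gripper_width: 13.8
gripper_force: 35.0
```

```bash
python3 - <<'E'
from h import *
s=env.sense(); print(s['t'],s['ee_pos'],s['tcp_rot'],s['force'],s['torque'])
E
```

```text
13.9667 [ 526.51342911 -240.05104578   41.96714838] [ 1.79990289e+02 -6.94474676e-02 -1.79542045e+02] [-4.37758872  3.67115187  0.09585159] [ 0.8888627   1.19754541 -0.15723741]
```

{"api": "send_rows", "payload": {"targets": [{"dp":[0,0,0],"angular":[0,0,0]},{"dp":[0,0,0],"angular":[0,0,0]},{"dp":[0,0,0],"angular":[0,0,0]},{"dp":[0,0,0],"angular":[0,0,0]},{"dp":[0,0,-0.5],"angular":[0,0,0]},{"dp":[0,0,-0.9],"angular":[0,0,0]},{"dp":[0,0,-0.9],"angular":[0,0,0]},{"dp":[0,0,0],"angular":[0,0,0]}], "gripper": 0.5}}

```text
t: 14.63
ee_pos: [530.9, -241.8, 116.0]
tcp_rot: [-179.8, 0.5, -179.5]
force: [1.8, -0.9, 0.0]
gripper_width: 43.7
gripper_force: 0.0
```

{"api": "send_rows", "payload": {"targets": [{"dp":[-0.7,0,0],"angular":[0,0,0]},{"dp":[-0.7,0,0],"angular":[0,0,0]},{"dp":[-0.67,0,0],"angular":[0,0,0]},{"dp":[0,0,0.5],"angular":[0,0,0]},{"dp":[0,0,0.5],"angular":[0,0,0]},{"dp":[0,0,0.2],"angular":[0,0,0]},{"dp":[0,0,0],"angular":[0,0,0]},{"dp":[0,0,0],"angular":[0,0,0]}], "gripper": 1}}

```text
t: 15.3
ee_pos: [589.3, -239.7, 74.8]
tcp_rot: [-180.0, -0.0, -179.5]
force: [0.8, 0.6, 0.4]
gripper_width: 0.2
gripper_force: 0.0
```

```bash
python3 - <<'E'
from h import *
s=env.sense(); print(s['t'],s['ee_pos'],s['tcp_rot'],s['force'],s['torque'],s['gripper_width'])
d=grab('wrist','w6.png')
E
```

```text
15.3 [ 589.33788639 -239.69019936   74.82903491] [-1.79994314e+02 -2.33948445e-02 -1.79537125e+02] [0.77171596 0.59132152 0.43473872] [ 0.03075337 -0.00858944 -0.00301327] 0.20609374127273788
```

View pics/w6.png

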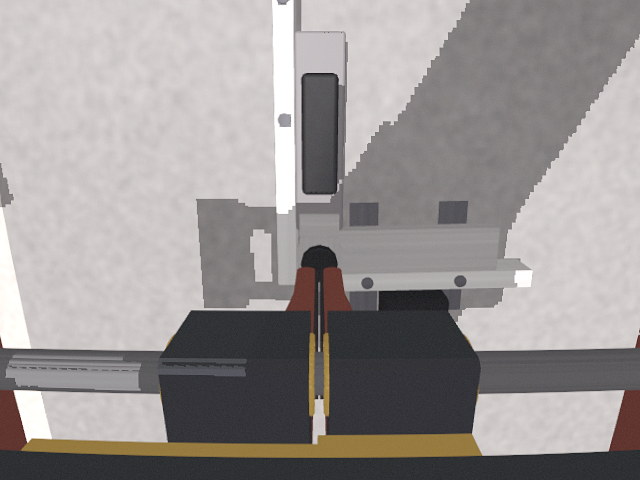

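The stock lies along the bar (edges at column 296, with the fin at (320,133)). The blade (340–500, 230–262) is against the wall, and the closed tips stand over the button at (319,258). I'll check the flushness with numbers.

```bash
python3 - <<'E'
from h import *
d=load('wrist'); g=cv2.cvtColor(d['color'],cv2.COLOR_BGR2GRAY).astype(int)
for x in (380,430,480): print(x,list(zip(range(222,292,1),g[222:292,x]))[0:0],g[222:292,x].tolist())
for y in (60,110,190): print(y,g[y,268:352].tolist())
print(proj(d,[[589,-239.6,38.5],[589,-239.6,33]]))
E
```

```text
380 [] [125, 127, 131, 132, 133, 133, 133, 136, 146, 149, 148, 145, 145, 147, 149, 148, 149, 149, 146, 148, 148, 151, 150, 149, 147, 145, 145, 146, 145, 146, 145, 147, 146, 146, 148, 147, 147, 148, 147, 147, 147, 149, 146, 147, 148, 149, 149, 147, 146, 149, 146, 159, 171, 172, 173, 173, 174, 174, 178, 177, 178, 175, 173, 170, 172, 168, 170, 174, 140, 46]
430 [] [134, 134, 133, 136, 135, 133, 139, 146, 149, 148, 145, 146, 149, 151, 150, 148, 149, 150, 149, 150, 154, 154, 150, 149, 150, 148, 148, 147, 145, 148, 147, 145, 148, 150, 149, 147, 146, 145, 145, 148, 148, 146, 150, 148, 150, 149, 145, 145, 147, 146, 162, 173, 174, 174, 174, 175, 177, 176, 180, 178, 176, 173, 172, 171, 171, 172, 176, 124, 45, 30]
480 [] [129, 134, 134, 135, 130, 138, 147, 146, 147, 147, 145, 151, 151, 150, 150, 150, 149, 150, 152, 153, 152, 147, 148, 145, 147, 150, 147, 147, 148, 150, 150, 149, 148, 148, 146, 144, 144, 146, 147, 146, 145, 148, 147, 148, 148, 143, 143, 144, 147, 170, 174, 174, 174, 172, 176, 177, 178, 178, 176, 175, 171, 172, 169, 172, 170, 175, 140, 127, 125, 128]
60 [212, 210, 211, 211, 208, 
[... 532 characters left out ...]
1, 160, 182, 193, 195, 195, 201, 126, 36, 57, 72, 80, 89, 93, 90, 89, 88, 87, 85, 88, 86, 88, 88, 90, 84, 87, 85, 85, 87, 86, 84, 88, 86, 87, 83, 84, 79, 81, 83, 80, 70, 58, 49, 34, 99, 118, 116, 119, 109, 106, 116, 123, 210, 207, 207, 207, 205, 205]
190 [205, 202, 201, 203, 202, 201, 200, 184, 245, 255, 255, 255, 255, 255, 255, 255, 255, 255, 255, 255, 255, 255, 255, 255, 255, 255, 250, 167, 162, 179, 190, 189, 190, 197, 121, 55, 53, 69, 73, 78, 79, 80, 82, 78, 80, 77, 77, 76, 77, 74, 74, 73, 75, 76, 74, 73, 72, 72, 71, 69, 70, 70, 71, 69, 67, 62, 54, 47, 47, 170, 177, 128, 109, 108, 102, 120, 132, 135, 131, 132, 130, 129, 131, 127]
[[318.51659719 268.24398613]
 [318.51957543 264.38049363]]
```

It is flush, with no gap along the blade or the stock. Now I'll press the button.

{"api": "send_rows", "payload": {"targets": [{"dp":[0,0,0.3],"angular":[0,0,0]},{"dp":[0,0,0.3],"angular":[0,0,0]},{"dp":[0,0,0.15],"angular":[0,0,0]},{"dp":[0,0,0],"angular":[0,0,0]}]}}

```text
t: 15.68
ee_pos: [588.5, -239.0, 50.9]
tcp_rot: [180.0, -0.1, -179.5]
force: [0.1, -0.2, -0.2]
gripper_width: 0.6
gripper_force: 0.0
```

{"api": "send_rows", "payload": {"targets": [{"dp":[0,0,0.05],"angular":[0,0,0]},{"dp":[0,0,0.05],"angular":[0,0,0]},{"dp":[0,0,0.05],"angular":[0,0,0]},{"dp":[0,0,0],"angular":[0,0,0]}]}}

```text
t: 16.02
ee_pos: [589.6, -239.5, 48.2]
tcp_rot: [-180.0, 0.0, -179.5]
force: [-1.0, 0.2, 2.1]
gripper_width: 0.1
gripper_force: 1.0
```

{"api": "send_rows", "payload": {"targets": [{"dp":[0,0,0.05],"angular":[0,0,0]},{"dp":[0,0,0.05],"angular":[0,0,0]},{"dp":[0,0,0],"angular":[0,0,0]}]}}

```text
t: 16.27
ee_pos: [589.6, -239.5, 45.1]
tcp_rot: [-180.0, 0.0, -179.5]
force: [-1.1, -0.3, 2.9]
gripper_width: 0.7
gripper_force: 1.7
```

{"api": "send_rows", "payload": {"targets": [{"dp":[0,0,0.05],"angular":[0,0,0]},{"dp":[0,0,0.05],"angular":[0,0,0]},{"dp":[0,0,0],"angular":[0,0,0]}]}}

```text
t: 16.52
ee_pos: [589.8, -239.6, 44.3]
tcp_rot: [180.0, 0.0, -179.5]
force: [-6.5, 3.4, 21.8]
gripper_width: 0.6
gripper_force: 10.8
```

{"api": "send_rows", "payload": {"targets": [{"dp":[0,0,0.05],"angular":[0,0,0]},{"dp":[0,0,0],"angular":[0,0,0]}]}}

```text
t: 16.68
ee_pos: [589.9, -239.7, 44.1]
tcp_rot: [180.0, 0.1, -179.6]
force: [-10.9, 4.0, 31.4]
gripper_width: 0.3
gripper_force: 16.1
```

{"api": "send_rows", "payload": {"targets": [{"dp":[0,0,-0.15],"angular":[0,0,0]},{"dp":[0,0,-0.5],"angular":[0,0,0]},{"dp":[0,0,-0.9],"angular":[0,0,0]},{"dp":[0,0,-0.6],"angular":[0,0,0]},{"dp":[0.7,0,0],"angular":[0,0,0]},{"dp":[0.7,0,0],"angular":[0,0,0]},{"dp":[0.68,0,0],"angular":[0,0,0]},{"dp":[0,0,0],"angular":[0,0,0]}]}}

```text
t: 17.35
ee_pos: [522.8, -240.6, 104.5]
tcp_rot: [180.0, -0.2, -179.7]
force: [0.8, 0.8, -0.3]
gripper_width: 0.5
gripper_force: 0.0
```

{"api": "send_rows", "payload": {"targets": [{"dp":[0,0,0],"angular":[0,0,0]},{"dp":[0,0,0],"angular":[0,0,0]},{"dp":[0,0,0],"angular":[0,0,0]},{"dp":[0,0,0],"angular":[0,0,0]},{"dp":[0,0,0],"angular":[0,0,0]}], "gripper": 0.45}}

```text
t: 17.77
ee_pos: [527.8, -239.8, 104.8]
tcp_rot: [-180.0, 0.0, -179.5]
force: [-0.5, 0.0, 0.5]
gripper_width: 30.5
gripper_force: 0.0
```

```bash
python3 - <<'E'
from h import *
s=env.sense(); print(s['t'],s['ee_pos'],s['tcp_rot'],s['force'],s['gripper_width'])
d=grab('wrist','w7.png'); g=cv2.cvtColor(d['color'],cv2.COLOR_BGR2GRAY)
m=(g<100).astype(np.uint8)*255; m[260:]=0;m[:,:270]=0;m[:,370:]=0
for q in cv2.findContours(m,cv2.RETR_EXTERNAL,cv2.CHAIN_APPROX_NONE)[0]:
    if cv2.contourArea(q)>300: print(cv2.boundingRect(q))
print(proj(d,[[464.5+80,-240-7,66]]),proj(d,[[s['ee_pos'][0],s['ee_pos'][1],66]]))
E
```

```text
17.7667 [ 527.79744111 -239.80207217  104.78916185] [-1.79997617e+02  1.31249030e-02 -1.79482971e+02] [-0.49722383  0.03848887  0.53124894] 30.517530261417292
(298, 105, 72, 155)
[[303.64547924 298.3147258 ]] [[318.32492812 267.09082692]]
```

{"api": "send_rows", "payload": {"targets": [{"dp":[0.04,0,0.5],"angular":[0,0,0]},{"dp":[0,0,0.8],"angular":[0,0,0]},{"dp":[0,0,0.6],"angular":[0,0,0]},{"dp":[0,0,0.2],"angular":[0,0,0]},{"dp":[0,0,0],"angular":[0,0,0]},{"dp":[0,0,0],"angular":[0,0,0]}]}}

```text
t: 18.32
ee_pos: [526.2, -240.1, 42.2]
tcp_rot: [-180.0, -0.0, -179.5]
force: [0.4, -0.2, 0.6]
gripper_width: 48.5
gripper_force: 0.0
```

{"api": "send_rows", "payload": {"targets": [{"dp":[0,0,0],"angular":[0,0,0]},{"dp":[0,0,0],"angular":[0,0,0]},{"dp":[0,0,0],"angular":[0,0,0]},{"dp":[0,0,0],"angular":[0,0,0]},{"dp":[0,0,0],"angular":[0,0,0]},{"dp":[0,0,0],"angular":[0,0,0]},{"dp":[0,0,0],"angular":[0,0,0]}], "gripper": 1, "newtons": 40}}

```text
t: 18.9
ee_pos: [526.1, -240.0, 42.3]
tcp_rot: [180.0, 0.0, -179.5]
force: [-0.9, 0.7, 2.3]
gripper_width: 13.8
gripper_force: 40.0
```

```bash
python3 - <<'E'
from h import *
s=env.sense(); print(s['t'],s['ee_pos'],s['tcp_rot'],s['force'],s['gripper_width'],s['gripper_force'])
E
```

```text
18.9 [ 526.06705419 -240.00716404   42.25310672] [ 1.79997855e+02  2.43173603e-02 -1.79539378e+02] [-0.93654526  0.74459079  2.34795067] 13.7785921511908 39.99945938587189
```

{"api": "send_rows", "payload": {"targets": [{"dp":[0.07,0.05,-0.03],"angular":[0,0,0]},{"dp":[0.1,0.05,-0.2],"angular":[0,0,0]},{"dp":[0,0,-0.6],"angular":[0,0,0]},{"dp":[0,0,-0.8],"angular":[0,0,0]},{"dp":[0,0,-0.4],"angular":[0,0,0]},{"dp":[0.1,0.3,0],"angular":[0,0,0]},{"dp":[0.1,0.6,0],"angular":[0,0,0]},{"dp":[0.12,0.9,0],"angular":[0,0,0]},{"dp":[0.12,0.95,0],"angular":[0,0,0]},{"dp":[0.12,0.95,0],"angular":[0,0,0]}]}}

```text
t: 19.73
ee_pos: [501.3, -124.4, 101.7]
tcp_rot: [180.0, -0.1, -179.5]
force: [0.8, 1.5, -3.6]
gripper_width: 13.9
gripper_force: 40.0
```

{"api": "send_rows", "payload": {"targets": [{"dp":[0.12,0.95,0],"angular":[0,0,0]},{"dp":[0.12,0.95,0],"angular":[0,0,0]},{"dp":[0.12,0.95,0],"angular":[0,0,0]},{"dp":[0.12,0.95,0],"angular":[0,0,0]},{"dp":[0.12,0.95,0],"angular":[0,0,0]},{"dp":[0.12,0.95,0],"angular":[0,0,0]},{"dp":[0.12,0.95,0],"angular":[0,0,0]},{"dp":[0.12,0.95,0],"angular":[0,0,0]},{"dp":[0.12,0.95,0],"angular":[0,0,0]},{"dp":[0.12,0.95,0],"angular":[0,0,0]}]}}

```text
t: 20.57
ee_pos: [462.6, 160.0, 101.9]
tcp_rot: [-180.0, -0.1, -179.5]
force: [0.9, -0.8, -3.5]
gripper_width: 13.7
gripper_force: 40.0
```

{"api": "send_rows", "payload": {"targets": [{"dp":[0.1,0.95,0],"angular":[0,0,0]},{"dp":[0.05,0.7,0],"angular":[0,0,0]},{"dp":[0,0.4,0],"angular":[0,0,0]},{"dp":[0,0,0],"angular":[0,0,0]},{"dp":[0,0,0],"angular":[0,0,0]},{"dp":[0,0,0],"angular":[0,0,0]}]}}

```text
t: 21.07
ee_pos: [459.3, 218.0, 102.4]
tcp_rot: [-179.9, -0.1, -179.6]
force: [0.1, -0.7, -3.8]
gripper_width: 13.7
gripper_force: 40.0
```

```bash
python3 - <<'E'
from h import *
s=env.sense(); print(s['t'],s['ee_pos'],s['tcp_rot'],s['force'],s['gripper_width'],s['gripper_force'])
d=grab('wrist','w8.png'); t=grab('top')
cv2.imwrite('pics/w8b.png',np.vstack([d['color'][:330],cv2.resize(t['color'][218:298,180:372],(640,267),interpolation=cv2.INTER_CUBIC)]))
E
```

```text
21.0667 [459.33713982 217.97400713 102.35262528] [-1.79910680e+02 -6.02336218e-02 -1.79626306e+02] [ 0.06539933 -0.70837527 -3.77874693] 13.711111737112345 39.99795198440552
```

View pics/w8b.png

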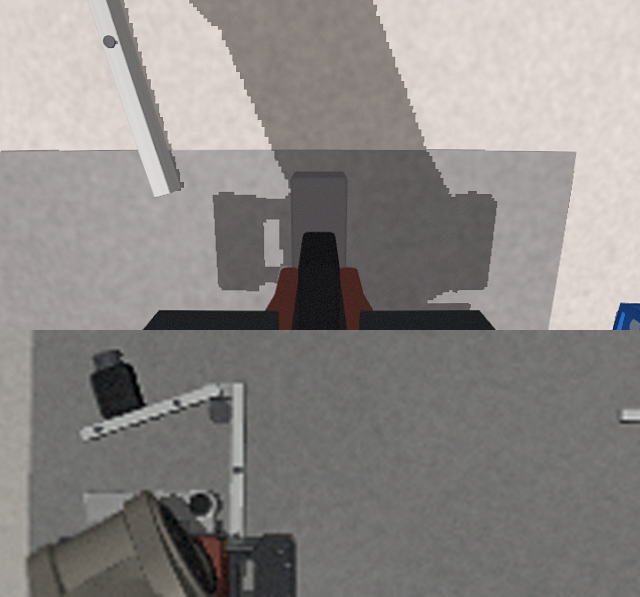

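The bevel is held. In the lower panel the bracket bar runs from (238,385) to (238,535) and the swing arm from (215,390) to (85,433), with the lock/hinge at (200,503). I'll calibrate the bracket's inner face against the corner's known contact line.

```bash
python3 - <<'E'
from h import *
t=load('top'); g=cv2.cvtColor(cv2.imread('pics/top0.png'),cv2.COLOR_BGR2GRAY).astype(float)
def edges(x0,x1,rows):
    out=[]
    for r in rows:
        p=g[r,x0:x1]; k=p.argmax(); bg=np.median(np.r_[p[:3],p[-3:]]); w=np.clip(p-bg-10,0,None); out.append((x0+(w*np.arange(x1-x0)).sum()/w.sum(),r,w.sum()/w.max()))
    return np.array(out)
for n,x0,x1,rows in [('corner',406,423,range(252,292,5)),('bracket',243,260,range(245,282,5))]:
    e=edges(x0,x1,rows); P=ray(t,e[:,:2],20); f=np.polyfit(P[:,0],P[:,1],1); print(n,'yaw',np.degrees(np.arctan(f[0])),'y at 530:',np.polyval(f,530),'resid',np.ptp(P[:,1]-np.polyval(f,P[:,0])),e[:,2].round(1))
E=env.sense(); print(E['ee_pos'])
# near/far ends
for n,c in (('corner',414),('bracket',251)): 
    print(n,g[228:250,c-1:c+2].mean(1).astype(int).tolist(),g[280:302,c-1:c+2].mean(1).astype(int).tolist())
E
```

```text
corner yaw 1.1090753967705922 y at 530: -257.33226377547965 resid 5.441083035976533 [2.9 3.  3.  3.  1.9 3.5 3.4 2.9]
bracket yaw 0.47275068265468484 y at 530: 198.1009666244084 resid 5.007612443769233 [3.3 3.1 3.2 1.  3.7 3.5 3.3 1.7]
[459.7158107  217.95832755 102.62339266]
corner [111, 108, 107, 104, 109, 110, 110, 111, 109, 109, 111, 107, 105, 111, 159, 168, 168, 167, 168, 167, 168, 168] [167, 167, 168, 168, 166, 167, 168, 163, 164, 163, 164, 153, 100, 115, 166, 164, 166, 158, 106, 115, 113, 113]
bracket [108, 109, 109, 105, 105, 101, 170, 168, 166, 166, 165, 166, 167, 167, 165, 166, 168, 165, 169, 169, 169, 170] [115, 161, 160, 164, 161, 107, 109, 109, 111, 112, 111, 111, 112, 113, 113, 113, 109, 107, 110, 113, 115, 114]
```

{"api": "send_rows", "payload": {"targets": [{"dp":[0,0.1,0.4],"angular":[0,0,0]},{"dp":[0,0,0.6],"angular":[0,0,0]},{"dp":[0,0,0.5],"angular":[0,0,0]},{"dp":[0,0,0.3],"angular":[0,0,0]},{"dp":[0,0,0.15],"angular":[0,0,0]},{"dp":[0,0,0],"angular":[0,0,0]},{"dp":[0,0,0],"angular":[0,0,0]}]}}

```text
t: 21.75
ee_pos: [460.0, 222.7, 44.7]
tcp_rot: [180.0, 0.0, -179.6]
force: [0.5, 0.1, -3.4]
gripper_width: 13.7
gripper_force: 40.0
```

{"api": "send_rows", "payload": {"targets": [{"dp":[0,-0.05,0],"angular":[0,0,0]},{"dp":[0,-0.05,0],"angular":[0,0,0]},{"dp":[0,0,0],"angular":[0,0,0]}]}}

```text
t: 22.0
ee_pos: [460.0, 219.7, 45.0]
tcp_rot: [180.0, 0.1, -179.5]
force: [-0.1, 0.5, -4.0]
gripper_width: 13.6
gripper_force: 40.0
```

{"api": "send_rows", "payload": {"targets": [{"dp":[0,-0.03,0],"angular":[0,0,0]},{"dp":[0,-0.03,0],"angular":[0,0,0]},{"dp":[0,0,0],"angular":[0,0,0]}]}}

```text
t: 22.25
ee_pos: [459.7, 218.0, 44.5]
tcp_rot: [180.0, 0.0, -179.5]
force: [0.2, -0.3, -4.7]
gripper_width: 13.9
gripper_force: 40.0
```

{"api": "send_rows", "payload": {"targets": [{"dp":[0,-0.03,0.04],"angular":[0,0,0]},{"dp":[0,-0.02,0],"angular":[0,0,0]},{"dp":[0,0,0],"angular":[0,0,0]}]}}

```text
t: 22.5
ee_pos: [459.6, 216.5, 43.0]
tcp_rot: [-180.0, -0.0, -179.5]
force: [-1.2, -0.3, -4.6]
gripper_width: 13.9
gripper_force: 40.0
```

{"api": "send_rows", "payload": {"targets": [{"dp":[0,-0.03,0],"angular":[0,0,0]},{"dp":[0,0,0],"angular":[0,0,0]}]}}

```text
t: 22.67
ee_pos: [459.6, 215.6, 43.1]
tcp_rot: [-180.0, -0.0, -179.5]
force: [-0.5, 0.3, -3.7]
gripper_width: 13.5
gripper_force: 40.0
```

{"api": "send_rows", "payload": {"targets": [{"dp":[0,-0.03,0],"angular":[0,0,0]},{"dp":[0,0,0],"angular":[0,0,0]}]}}

```text
t: 22.83
ee_pos: [459.7, 214.7, 43.1]
tcp_rot: [-180.0, -0.0, -179.5]
force: [-1.2, 0.5, -3.7]
gripper_width: 13.8
gripper_force: 40.0
```

{"api": "send_rows", "payload": {"targets": [{"dp":[0,-0.03,0],"angular":[0,0,0]},{"dp":[0,0,0],"angular":[0,0,0]}]}}

```text
t: 23.0
ee_pos: [459.7, 214.6, 43.2]
tcp_rot: [180.0, 0.0, -179.5]
force: [-0.3, 2.0, -4.5]
gripper_width: 13.5
gripper_force: 40.0
```

{"api": "send_rows", "payload": {"targets": [{"dp":[0,-0.02,0],"angular":[0,0,0]},{"dp":[0,0,0],"angular":[0,0,0]}]}}

```text
t: 23.17
ee_pos: [459.7, 214.5, 43.2]
tcp_rot: [179.9, 0.0, -179.5]
force: [-1.4, 4.3, -6.4]
gripper_width: 14.0
gripper_force: 40.0
```

{"api": "send_rows", "payload": {"targets": [{"dp":[0,-0.02,0],"angular":[0,0,0]},{"dp":[0,0,0],"angular":[0,0,0]}]}}

```text
t: 23.33
ee_pos: [459.7, 214.4, 43.2]
tcp_rot: [179.9, 0.0, -179.4]
force: [-0.6, 7.4, -6.8]
gripper_width: 13.6
gripper_force: 40.0
```

{"api": "send_rows", "payload": {"targets": [{"dp":[0,0.03,0],"angular":[0,0,0]},{"dp":[-0.1,0,0],"angular":[0,0,0]},{"dp":[-0.2,0,0],"angular":[0,0,0]},{"dp":[-0.25,0,0],"angular":[0,0,0]},{"dp":[-0.25,0,0],"angular":[0,0,0]},{"dp":[-0.25,0,0],"angular":[0,0,0]},{"dp":[-0.2,0,0],"angular":[0,0,0]},{"dp":[-0.1,0,0],"angular":[0,0,0]},{"dp":[0,0,0],"angular":[0,0,0]}]}}

```text
t: 24.08
ee_pos: [500.1, 214.8, 43.0]
tcp_rot: [180.0, -0.1, -179.5]
force: [-0.4, 5.4, -5.8]
gripper_width: 14.0
gripper_force: 40.0
```

{"api": "send_rows", "payload": {"targets": [{"dp":[-0.06,0,0],"angular":[0,0,0]},{"dp":[-0.06,0,0],"angular":[0,0,0]},{"dp":[-0.06,0,0],"angular":[0,0,0]},{"dp":[-0.06,0,0],"angular":[0,0,0]},{"dp":[-0.06,0,0],"angular":[0,0,0]},{"dp":[-0.06,0,0],"angular":[0,0,0]},{"dp":[-0.06,0,0],"angular":[0,0,0]},{"dp":[-0.06,0,0],"angular":[0,0,0]}]}}

```text
t: 24.75
ee_pos: [513.0, 215.0, 42.8]
tcp_rot: [180.0, -0.2, -179.5]
force: [-4.1, 5.2, -4.3]
gripper_width: 13.6
gripper_force: 40.0
```

```bash
python3 - <<'E'
from h import *
s=env.sense(); print(s['t'],s['ee_pos'],s['tcp_rot'],s['force'],s['torque'])
E
```

```text
24.75 [512.99996149 214.95587044  42.77206154] [ 1.79979068e+02 -1.73824912e-01 -1.79497917e+02] [-4.06435561  5.15844113 -4.33558628] [ 1.29190167  0.9808751  -0.12535897]
```

{"api": "send_rows", "payload": {"targets": [{"dp":[-0.06,0,0],"angular":[0,0,0]},{"dp":[-0.06,0,0],"angular":[0,0,0]},{"dp":[-0.06,0,0],"angular":[0,0,0]},{"dp":[-0.06,0,0],"angular":[0,0,0]},{"dp":[-0.06,0,0],"angular":[0,0,0]},{"dp":[-0.06,0,0],"angular":[0,0,0]},{"dp":[-0.06,0,0],"angular":[0,0,0]},{"dp":[-0.06,0,0],"angular":[0,0,0]}]}}

```text
t: 25.42
ee_pos: [527.4, 215.0, 42.8]
tcp_rot: [180.0, -0.2, -179.5]
force: [-3.3, 5.1, -4.5]
gripper_width: 13.7
gripper_force: 40.0
```

{"api": "send_rows", "payload": {"targets": [{"dp":[-0.04,0,0],"angular":[0,0,0]},{"dp":[-0.04,0,0],"angular":[0,0,0]},{"dp":[-0.04,0,0],"angular":[0,0,0]},{"dp":[-0.04,0,0],"angular":[0,0,0]}]}}

```text
t: 25.75
ee_pos: [532.1, 215.1, 42.7]
tcp_rot: [180.0, -0.2, -179.5]
force: [-3.2, 5.1, -3.6]
gripper_width: 13.7
gripper_force: 40.0
```

```bash
python3 - <<'E'
from h import *
s=env.sense(); print(s['t'],s['ee_pos'],s['tcp_rot'],s['force'],s['torque'])
E
```

```text
25.75 [532.12805431 215.0768177   42.70045259] [ 179.9816293    -0.18299862 -179.50705287] [-3.17525011  5.05123554 -3.56997682] [ 1.18320584  0.94904605 -0.18809364]
```

{"api": "send_rows", "payload": {"targets": [{"dp":[-0.04,0,0],"angular":[0,0,0]},{"dp":[-0.04,0,0],"angular":[0,0,0]},{"dp":[-0.03,0,0],"angular":[0,0,0]}]}}

```text
t: 26.0
ee_pos: [535.4, 215.1, 42.7]
tcp_rot: [180.0, -0.2, -179.5]
force: [-3.6, 4.7, -3.7]
gripper_width: 14.2
gripper_force: 40.0
```

{"api": "send_rows", "payload": {"targets": [{"dp":[-0.03,0,0],"angular":[0,0,0]},{"dp":[-0.03,0,0],"angular":[0,0,0]},{"dp":[-0.03,0,0],"angular":[0,0,0]}]}}

```text
t: 26.25
ee_pos: [538.0, 215.1, 42.6]
tcp_rot: [180.0, -0.2, -179.5]
force: [-3.1, 4.9, -4.8]
gripper_width: 13.8
gripper_force: 40.0
```

{"api": "send_rows", "payload": {"targets": [{"dp":[-0.03,0,0],"angular":[0,0,0]},{"dp":[-0.02,0,0],"angular":[0,0,0]}]}}

```text
t: 26.42
ee_pos: [539.6, 215.1, 42.7]
tcp_rot: [180.0, -0.2, -179.5]
force: [-3.5, 4.7, -3.3]
gripper_width: 13.5
gripper_force: 40.0
```

{"api": "send_rows", "payload": {"targets": [{"dp":[-0.03,0,0],"angular":[0,0,0]},{"dp":[-0.02,0,0],"angular":[0,0,0]}]}}

```text
t: 26.58
ee_pos: [540.2, 215.1, 42.6]
tcp_rot: [-180.0, -0.3, -179.5]
force: [-8.8, 5.1, 0.7]
gripper_width: 13.7
gripper_force: 40.0
```

{"api": "send_rows", "payload": {"targets": [{"dp":[-0.03,0,0],"angular":[0,0,0]},{"dp":[-0.02,0,0],"angular":[0,0,0]}]}}

```text
t: 26.75
ee_pos: [540.3, 215.1, 42.7]
tcp_rot: [-180.0, -0.4, -179.5]
force: [-12.8, 4.7, 5.3]
gripper_width: 14.1
gripper_force: 40.0
```

{"api": "send_rows", "payload": {"targets": [{"dp":[-0.03,0,0],"angular":[0,0,0]},{"dp":[-0.02,0,0],"angular":[0,0,0]}]}}

```text
t: 26.92
ee_pos: [540.4, 215.1, 42.8]
tcp_rot: [-179.9, -0.6, -179.5]
force: [-17.8, 3.0, 11.5]
gripper_width: 13.9
gripper_force: 40.0
```

{"api": "send_rows", "payload": {"targets": [{"dp":[0.06,0,0],"angular":[0,0,0]},{"dp":[0.05,0,0],"angular":[0,0,0]},{"dp":[0,0,0.02],"angular":[0,0,0]},{"dp":[0,0,0.02],"angular":[0,0,0]},{"dp":[0,0,0],"angular":[0,0,0]}]}}

```text
t: 27.33
ee_pos: [540.2, 215.1, 42.4]
tcp_rot: [180.0, -0.2, -179.5]
force: [-10.0, 3.4, 7.7]
gripper_width: 13.7
gripper_force: 40.0
```

```bash
python3 - <<'E'
from h import *
s=env.sense(); print(s['t'],s['ee_pos'],s['tcp_rot'],s['force'],s['torque'])
E
```

```text
27.3333 [540.19035943 215.13464571  42.43362192] [ 179.98502144   -0.24187081 -179.50403505] [-9.9855983   3.35082441  7.67022065] [ 0.84420797  1.66996642 -0.25729514]
```

{"api": "send_rows", "payload": {"targets": [{"dp":[0.06,0,0],"angular":[0,0,0]},{"dp":[0,0,0],"angular":[0,0,0]},{"dp":[0,0,0],"angular":[0,0,0]}]}}

```text
t: 27.58
ee_pos: [540.1, 215.1, 42.4]
tcp_rot: [180.0, -0.1, -179.5]
force: [-4.2, 4.0, 2.5]
gripper_width: 13.5
gripper_force: 40.0
```

```bash
python3 - <<'E'
from h import *
s=env.sense(); print(s['t'],s['ee_pos'],s['tcp_rot'],s['force'],s['torque'])
E
```

```text
27.5833 [540.1201455  215.08521691  42.35980343] [ 1.79956400e+02 -5.68499051e-02 -1.79514137e+02] [-4.22167557  4.03913106  2.51884344] [ 1.05607967  0.92674442 -0.16923324]
```

Gentle on both faces. I'll release, rise and look.

{"api": "send_rows", "payload": {"targets": [{"dp":[0,0,0],"angular":[0,0,0]},{"dp":[0,0,0],"angular":[0,0,0]},{"dp":[0,0,0],"angular":[0,0,0]},{"dp":[0,0,0],"angular":[0,0,0]},{"dp":[0,0,0],"angular":[0,0,0]},{"dp":[0,0,-0.4],"angular":[0,0,0]},{"dp":[0,0,-0.9],"angular":[0,0,0]},{"dp":[0,0,-1],"angular":[0,0,0]},{"dp":[0,0,-0.6],"angular":[0,0,0]}], "gripper": 0.5}}

```text
t: 28.33
ee_pos: [541.8, 214.5, 132.3]
tcp_rot: [179.9, 0.2, -179.5]
force: [0.6, -0.5, 0.9]
gripper_width: 43.9
gripper_force: 0.0
```

{"api": "send_rows", "payload": {"targets": [{"dp":[-0.9,0.3,0],"angular":[0,0,0]},{"dp":[-1,0.3,0],"angular":[0,0,0]},{"dp":[-0.6,0,0],"angular":[0,0,0]},{"dp":[0,0,0],"angular":[0,0,0]},{"dp":[0,0,0],"angular":[0,0,0]},{"dp":[0,0,0],"angular":[0,0,0]}]}}

```text
t: 28.83
ee_pos: [614.4, 232.6, 129.0]
tcp_rot: [-180.0, -0.1, -179.5]
force: [-0.7, 0.1, -0.7]
gripper_width: 43.9
gripper_force: 0.0
```

```bash
python3 - <<'E'
from h import *
s=env.sense(); print(s['t'],s['ee_pos'],s['tcp_rot'],s['force'],s['gripper_width'])
d=grab('wrist','w9.png')
E
```

```text
28.8333 [614.43909206 232.57571872 129.00031905] [-1.79977033e+02 -6.86093877e-02 -1.79531115e+02] [-0.65386011  0.11408121 -0.6931953 ] 43.90186092550412
```

View pics/w9.png

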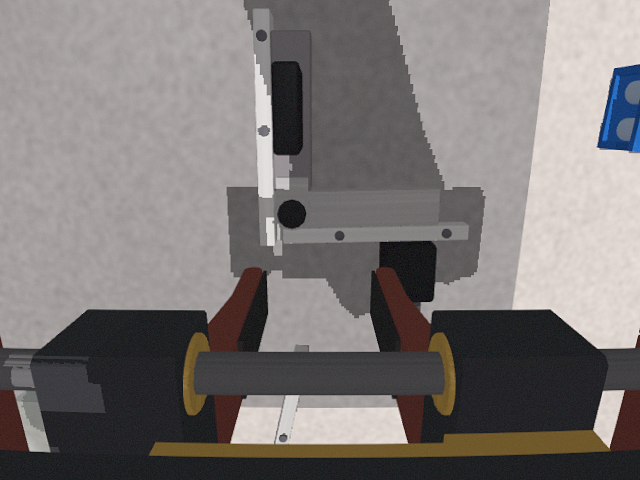

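The bevel is seated: stock along the bar (column ~271), lock at (291,213) and blade (305–440, 193–225) against the swing arm (285–468, 225–240). I'll check the angles.

```bash
python3 - <<'E'
from h import *
d=load('wrist'); g=cv2.cvtColor(d['color'],cv2.COLOR_BGR2GRAY).astype(int)
for x in (320,370,425): print(x,g[183:246,x].tolist())
for y in (50,110,165): print(y,g[y,250:316].tolist())
from math import *
def ang(a,b,z=20): p=ray(d,[a,b],z); v=p[1]-p[0]; return degrees(atan2(v[1],-v[0])),p.round(1).tolist()
m=(g<55).astype(np.uint8)*255; m[:195]=0;m[233:]=0;m[:,:270]=0;m[:,320:]=0
q=max(cv2.findContours(m,0,1)[0],key=cv2.contourArea); c,r=cv2.minEnclosingCircle(q); print(c,r,ray(d,[c],33.2))
E
```

```text
320 [94, 97, 95, 91, 92, 94, 93, 99, 101, 109, 114, 106, 108, 111, 109, 109, 111, 111, 111, 109, 113, 111, 111, 107, 107, 105, 107, 110, 107, 110, 110, 110, 107, 111, 111, 110, 109, 109, 109, 110, 109, 107, 110, 109, 105, 113, 140, 137, 138, 135, 132, 132, 133, 134, 134, 137, 137, 134, 136, 125, 96, 95, 96]
370 [95, 93, 95, 96, 100, 100, 95, 99, 110, 112, 110, 109, 112, 109, 114, 112, 109, 111, 116, 112, 112, 113, 109, 108, 112, 110, 107, 111, 109, 112, 111, 112, 112, 109, 110, 112, 110, 110, 111, 111, 109, 108, 111, 118, 125, 134, 136, 133, 134, 133, 131, 133, 133, 131, 135, 134, 134, 136, 122, 100, 97, 98, 95]
425 [93, 91, 94, 94, 99, 99, 105, 108, 111, 112, 111, 112, 113, 113, 112, 111, 113, 114, 113, 111, 108, 112, 112, 110, 109, 110, 111, 110, 112, 109, 109, 109, 106, 109, 109, 107, 113, 109, 111, 107, 108, 109, 111, 124, 133, 133, 132, 132, 132, 130, 134, 132, 134, 133, 132, 134, 137, 111, 21, 21, 7, 15, 21]
50 [165, 165, 167, 153, 129, 138, 137, 142, 140, 140, 141, 139, 142, 141, 142, 144, 143, 141, 141, 136, 99, 79, 82, 84, 84, 83, 84, 83, 86, 84, 86, 86, 84, 84, 86, 83, 81, 88, 82, 86, 84, 89, 86, 87, 85, 85, 87, 85, 85, 84, 85, 86, 85, 85, 84, 89, 87, 85, 88, 80, 71, 78, 90, 91, 92, 93]
110 [162, 162, 162, 165, 161, 195, 222, 222, 220, 221, 221, 224, 224, 224, 225, 226, 226, 224, 222, 222, 216, 167, 48, 19, 24, 29, 29, 31, 24, 23, 30, 29, 26, 33, 35, 29, 30, 30, 27, 35, 28, 27, 29, 28, 33, 36, 31, 22, 23, 11, 21, 13, 46, 81, 88, 84, 83, 83, 87, 80, 76, 78, 91, 94, 95, 95]
165 [164, 163, 163, 161, 161, 159, 154, 208, 222, 219, 218, 219, 222, 223, 223, 224, 225, 224, 222, 221, 221, 225, 184, 136, 139, 147, 150, 147, 147, 147, 149, 149, 150, 148, 149, 150, 147, 148, 149, 149, 152, 153, 98, 80, 82, 81, 85, 82, 81, 85, 84, 78, 84, 83, 81, 84, 79, 82, 81, 78, 76, 72, 90, 96, 95, 95]
(291.3256530761719, 213.6843719482422) 14.333285331726074 [[600.61252043 215.77965816  33.2       ]]
```

```bash
python3 -c "
from workcell import env
print(env.job_done())"
```

```text
the job is handed in; nothing more can be done
None
```

The job is handed in at about 29 s on the robot clock: the bevel was set to the corner wall and locked, and it now sits let go on the adjustable bracket with its nose on the stop and its blade flush on the swing arm. The last wrist picture showed no gap along the bar or the arm. The hardest presses were about 31 N on the lock button and 18 N on the stop, the latter eased to about 4 N before release.

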